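# Aim the sensor light at the key bowl and switch it on

## Task

Using a fingertip only, push the aiming arm of the white motion sensor light round until the lamp points straight at the middle of the copper-coloured bowl; then, with the light aimed, push the peg of the small switch lever on its base round as far as it goes to turn the light on. Push gently: grip, lift and shift nothing, leave the bowl and everything else on the console where they are, and finish clear of it all.

Things in the scene. Friction and masses are not known exactly. Their poses are not given: they have to be found in the camera images.
- swivel (a point): On the upright turning axis of the white sensor light's head, 75 mm above the console. x is level, out through the lamp and sensor lens (where the light shines); z up. The head is a drum 84 mm across, top at 100 mm, on a screwed-down base: two 124 mm discs 28 mm high, joined by a 75 mm wide bar. The aiming arm sticks out along -x, opposite the lens.
- aim_arm (a point): On the middle line of the aiming arm, 115 mm from the turning axis, 75 mm above the console; moves with the head. The arm is a level rod 14 mm thick that reaches 135 mm from the axis and ends in a knob 22 mm across and 12 mm long. Under its outer half is free space down to the console.
- aim (a joint): Angle of the head on its base, rad: grows counter-clockwise seen from above; 0: lens square to the line from switch pivot to head, looking away from the robot; limits -2.2 and 1.7. Slight friction (about 1 N at the arm's end); stays where it is left. It starts turned clockwise of the bowl, so it has to be pushed counter-clockwise.
- bowl_rim (a point): Copper-coloured aluminium bowl, 144 mm across the rim, 55 mm high, loose, in one of three places beyond the light. The point is the centre of its mouth, 55 mm above the console. The lamp points at it when this point lies in the vertical plane through the head's x axis, on the lens side (+x).
- switch_pivot (a point): Upright turning axis of the switch lever, on the other disc of the light's base, 200 mm from the head's axis; the point is 36 mm above the console (top of the disc: 28 mm).
- switch_peg (a point): Upright round peg, 12 mm thick, at the free end of the switch lever, 45 mm from the lever's axis. The peg's top is 80 mm above the console; this point is on the peg's middle line 68 mm above the console. The lever is a 10 mm rod between the axis and the peg, 38 to 48 mm above the console.
- switch (a joint): Angle of the switch lever, rad: 0 off, 1.25 fully on at its stop. Grows counter-clockwise seen from above: the peg starts on the robot's side of its axis and swings away from the robot round the outer end of the base. Slight friction (about 1 N at the peg), no spring; stays where it is left.
- box: Wooden box with a shut sliding door, 100 x 150 x 95 mm, loose; leave alone. Origin: centre of its underside.
- bottle: Grey silicone bottle with twist cap, 68 mm across, 195 mm high, loose; leave alone. Origin: centre of its underside.
- keys: Pair of steel gate keys on a ring, lying flat, 5 mm high, on the robot's side of the light; leave alone. Origin: ring centre; the keys lie to about 75 mm from it towards +y.
- torch: Black torch lying along its y axis, 150 mm long, 38 mm high; leave alone. Origin: under its middle.
- padlock: Brass padlock lying flat, 45 x 50 x 22 mm with a steel shackle reaching 65 mm towards +x; leave alone. Origin: under the middle of its body.
- mug: White mug, 80 mm across and 90 mm high; leave alone. Origin: centre of its underside.
Not all that is in view belongs to the job. Of the things that look like the part that bears bowl_rim, the largest one is meant.

How it is judged:
By the outcome, as a careful person would: the job done as asked, in the order asked, and still so for the second after the job is handed in, with the robot touching nothing.
It also fails if it takes over 61 s, if anything falls off the work surface, if the arm or the gripper's body presses on something with over 40 N, if the wrist force passes 120 N, or if a joint passes its speed limit or range.

## Robot

A 6-joint arm with a two-finger parallel gripper is mounted at the origin on the work surface. World frame = base frame: x ahead of the robot, y to its left, z up, the work surface at z = 0. Lengths are in m, angles in rad, forces in N, time in s.
With the tool pointing down it reaches from about 0.275 to 0.875 m from the base axis. Payload 12.5 kg.
Tool frame: the origin (TCP) lies on the centre line of the jaws, within the pads' length; the fingertips stand r.finger_overhang ahead of it and the grasp point (between the pads) lies 3 mm ahead of it (r.finger_overhang is the distance from the TCP to the fingertips, in m); z points along the fingers, y is the direction in which the jaws open and shut (so a half turn about z gives the same grasp; the last joint's range is limited). The gripper opens to 85 mm and grips with 20 to 120 N. Pads are 22 mm wide; open, the fingers measure 114 mm over their backs; the gripper's body (76 mm by 85 mm) begins 54 mm behind the grasp point. The pads swing forward as they close: fully open they stand 13 mm farther back than shut.
Start: joints at [-1.293, 0.351, 1.652, -0, 1.139, -0.085], TCP at [0.195, -0.514, 0.253] pointing down, gripper open.
Joint ranges: [-2.75, 2.75], [-0.79, 2.1], [0.01, 2.65], [-1.57, 4.71], [0.07, 3.14], [-2.87, 2.87]. Speed limits (rad/s): [2.22, 2.22, 2.79, 3.14, 3.14, 3.14].

## Interface

Orientations are given as a unit quaternion [x, y, z, w].
In Python, from cell import r, optics gives the robot as it stands. The module is installed in compiled form; this text tells all that it offers. Calls block until the motion is done:
- r.move_to(position, orientation): joint-space move of the TCP to a pose.
- r.move_linear(position, rot=None, vel=0.15): straight line of the TCP; rot=None keeps the orientation; vel is the mean speed in m/s.
- r.set_joints(angles): joint-space move.
- r.set_gripper(opening, squeeze=None): opening from 0.0 (shut) to 1.0 (fully open); squeeze is the grip in N (None keeps the last); returns when the fingers have stopped.
- r.sleep(seconds).
- r.inverse_kinematics(position, orientation): joint angles nearest the present ones, or None.
- optics.get_image(name): name is "scene" or "top" or "wrist"; returns a dict with "pixels" (480x640x3 uint8, red, green, blue), "depth" (480x640 float32, m along the optical axis (not along the pixel's ray), 0 where there is no reading), "fx", "fy", "cx", "cy" (pixels), "camera_from_world" (4x4, takes a point from world to camera coordinates); the wrist camera has in their place "mount" (4x4, takes a point from camera to tool coordinates, whose origin is the TCP and whose axes are the flange's). Camera axes: x right, y down, z forward; pixel columns grow to the right and rows downward; lengths in m; the calibration is good to about 2 mm. The wrist camera is an equidistant fisheye: a pixel r from the principal point sees the ray r / f radians off the axis. A picture is of the moment at which its call begins: read the wrist's pose just before it.
A pose or a line that the arm cannot do raises r.PlanningError and nothing moves.
- r.hand_in(): hands the job in, once; it reports no verdict.
Readings, each from a call of its own:
- r.current_t(): time.
- r.current_q(): joint angles.
- r.current_qvel(): joint speeds.
- r.current_effort(): joint torques, N m.
- r.current_tool_pos(): TCP position.
- r.current_ee_rot(): TCP orientation.
- r.current_contact_force(): force on the tool from outside, world axes, zero at the start.
- r.current_torque(): the same for the moment, N m.
- r.current_opening(): opening from 0.0 (shut) to 1.0 (fully open).
Only numpy, scipy, OpenCV 4.12 (cv2) and the standard library are available. Lean on these libraries where they do the work, as an engineer would, in place of code of your own. Each camera call takes 0.05 s, during which the arm holds its last target.

## Working session

There is one attempt and no reset: what is moved stays moved. The work goes in short steps, each a Python script; the robot and the scene stay as the last script left them, time stands still between calls to the robot, and variables do not carry over. Pictures are saved under pics/ and viewed, and the job is handed in when it is done.

```bash
mkdir -p pics; ls; python3 - <<'E'
from cell import r, optics
import cv2, numpy as np
for n in ["scene","top"]:
    im=optics.get_image(n)
    cv2.imwrite(f"pics/{n}0.png",im["pixels"][:,:,::-1])
    np.savez(f"pics/{n}0.npz",**im)
    print(n,im["fx"],im["cx"],im["cy"]); print(im["camera_from_world"].round(3))
print(r.current_t(),r.finger_overhang,r.current_ee_rot(), r.current_contact_force())
E
```

```text
pics
scene 498.64313970305267 320.0294096484185 233.84771385277244
[[ 0.086  0.996  0.    -0.02 ]
 [ 0.749 -0.064 -0.66  -0.398]
 [-0.657  0.057 -0.752  1.711]
 [ 0.     0.     0.     1.   ]]
top 592.8607288146148 319.10718457617594 239.0463149344728
[[-0.07  -0.998 -0.005  0.013]
 [-0.977  0.07  -0.2    0.593]
 [ 0.2   -0.01  -0.98   1.152]
 [ 0.     0.     0.     1.   ]]
0.1 0.022 [ 9.83595156e-01  1.80389306e-01 -4.28948111e-05 -5.15316636e-04] [ 0.05103302 -0.2685566   0.78189024]
```

View pics/scene0.png

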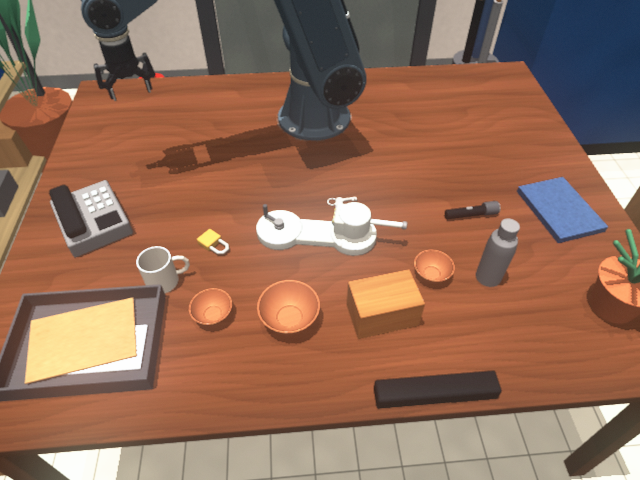

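View pics/top0.png

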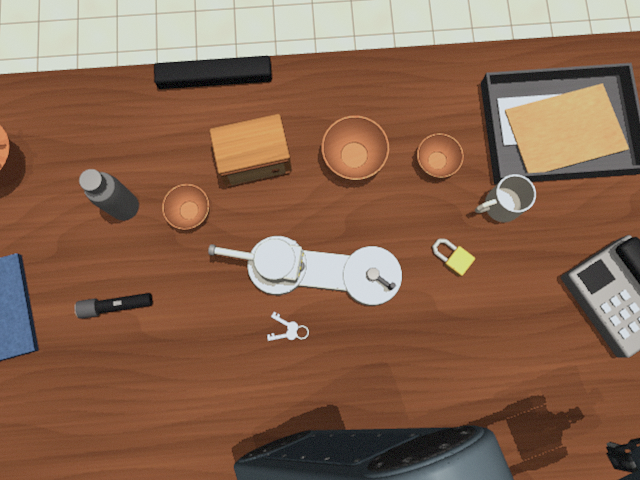

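The top view shows the lamp head at about (276,262), with its arm pointing left to the knob at (212,250). The switch disc is at (372,275) with the peg at (392,287). The large bowl is at (355,149) and the keys are below the head. Next I'll take precise measurements from crops and depth.

```bash
python3 - <<'E'
import cv2
a=cv2.imread("pics/top0.png")
c=cv2.resize(a[225:325,200:410],None,fx=3.8,fy=3.8,interpolation=cv2.INTER_CUBIC); cv2.imwrite("pics/c1.png",c)
c=cv2.resize(a[105:195,310:400],None,fx=6,fy=6,interpolation=cv2.INTER_CUBIC); cv2.imwrite("pics/c2.png",c)
a=cv2.imread("pics/scene0.png")
c=cv2.resize(a[185:265,245:415],None,fx=4.5,fy=4.5,interpolation=cv2.INTER_CUBIC); cv2.imwrite("pics/c3.png",c)
E
```

```text
(no output)
```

View pics/c1.png

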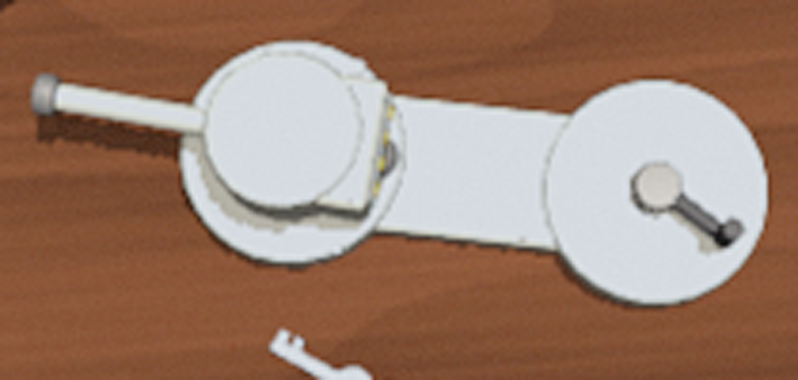

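View pics/c2.png

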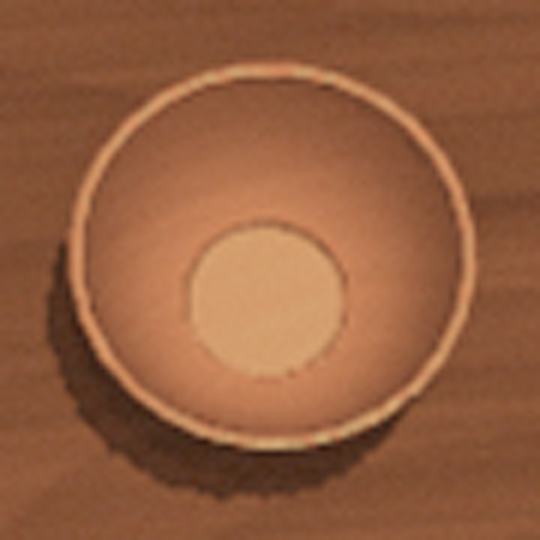

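View pics/c3.png

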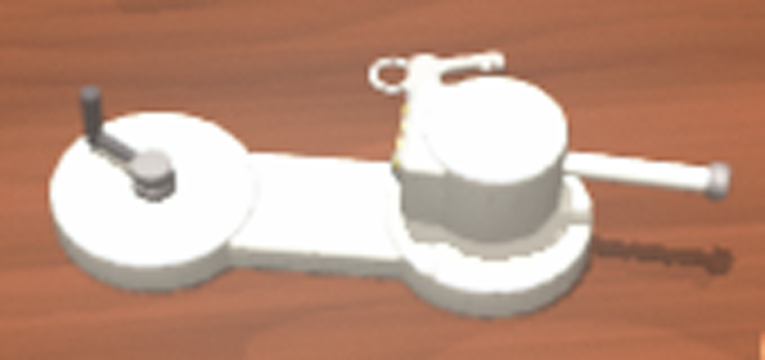

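```bash
cat > h.py <<'E'
import numpy as np, cv2
from scipy.optimize import least_squares
def ray(im,u,v):
    T=im["camera_from_world"]; R,t=T[:3,:3],T[:3,3]
    d=np.array([(u-im["cx"])/im["fx"],(v-im["cy"])/im["fy"],1.0])
    return -R.T@t, R.T@d
def onz(im,u,v,z):
    c,d=ray(im,u,v); return c+d*(z-c[2])/d[2]
def cloud(im):
    T=im["camera_from_world"]; R,t=T[:3,:3],T[:3,3]
    v,u=np.mgrid[:480,:640]; D=im["depth"].astype(float)
    P=np.stack([(u-im["cx"])/im["fx"]*D,(v-im["cy"])/im["fy"]*D,D],-1)
    W=(P-t)@R; W[D==0]=np.nan; return W
def crop(p,s,o): return (p[0]+.5)/s-.5+o[0],(p[1]+.5)/s-.5+o[1]
def circ(P,r0=None):
    f=lambda x: np.hypot(P[:,0]-x[0],P[:,1]-x[1])-(x[2] if r0 is None else r0)
    x0=[*P[:,:2].mean(0),.05]
    return least_squares(f,x0,loss="soft_l1",f_scale=.002).x
E
python3 - <<'E'
from h import *
top=dict(np.load("pics/top0.npz")); sc=dict(np.load("pics/scene0.npz"))
W=cloud(top);S=cloud(sc)
for nm,p,s,o,z in [("head",(283,130),3.8,(200,225),.1),("knob",(45,94),3.8,(200,225),.075),("armroot",(203,119),3.8,(200,225),.075),("disc",(656,187),3.8,(200,225),.028),("peg",(733,226),3.8,(200,225),.08),("knobpiv",(657,186),3.8,(200,225),.05),("bowl",(272.5,256),6,(310,105),.055)]:
    u,v=crop(p,s,o); print(nm,round(u,1),round(v,1),onz(top,u,v,z).round(4),"depthpt",W[int(round(v)),int(round(u))].round(4))
for nm,p,z in [("knob",(717,180),.075),("pegtop",(90,93),.08),("pivtop",(152,163),.05)]:
    u,v=crop(p,4.5,(245,185)); print("S",nm,onz(sc,u,v,z).round(4),S[int(round(v)),int(round(u))].round(4))
# depth-based
for nm,A in [("top",W),("scene",S)]:
    P=A.reshape(-1,3); P=P[np.isfinite(P).all(1)]
    print(nm,"table z",np.median(P[(P[:,0]>.4)&(P[:,0]<.5)&(abs(P[:,1])<.3),2]).round(4))
    b=onz(top,355.4,147.7,.055)
    q=P[(np.hypot(P[:,0]-b[0],P[:,1]-b[1])<.085)&(abs(P[:,2]-.053)<.006)]; print("rim",circ(q).round(4),len(q))
    h=onz(top,274.5,259.2,.1)
    q=P[(np.hypot(P[:,0]-h[0],P[:,1]-h[1])<.2)&(abs(P[:,2]-.1)<.004)]; print("drumtop",q.mean(0).round(4),len(q),q.max(0)-q.min(0))
    d=onz(top,372.5,274.,.028)
    q=P[(np.hypot(P[:,0]-d[0],P[:,1]-d[1])<.08)&(abs(P[:,2]-.028)<.006)]; print("disc",q.mean(0).round(4),len(q))
    q=P[(np.hypot(P[:,0]-h[0],P[:,1]-h[1])<.15)&(np.hypot(P[:,0]-h[0],P[:,1]-h[1])>.055)&(P[:,2]>.06)]; print("arm",q.mean(0).round(4),len(q),q.min(0).round(3),q.max(0).round(3))
E
```

```text
head 274.1 258.8 [0.5505 0.0621 0.1   ] depthpt [0.5504 0.0624 0.099 ]
knob 211.5 249.4 [0.5832 0.1886 0.075 ] depthpt [0.5818 0.1876 0.0861]
armroot 253.1 255.9 [0.5638 0.1057 0.075 ] depthpt [0.5624 0.105  0.0821]
disc 372.3 273.8 [ 0.5172 -0.1344  0.028 ] depthpt [ 0.5143 -0.132   0.047 ]
peg 392.5 284.1 [ 0.4868 -0.1675  0.08  ] depthpt [ 0.4875 -0.1691  0.0752]
knobpiv 372.5 273.6 [ 0.5147 -0.1328  0.05  ] depthpt [ 0.514  -0.1339  0.0479]
bowl 355.0 147.2 [ 0.7858 -0.1191  0.055 ] depthpt [ 8.063e-01 -1.238e-01  5.000e-04]
S knob [0.5822 0.1869 0.075 ] [0.592  0.1838 0.0845]
S pegtop [ 0.4867 -0.1689  0.08  ] [ 0.4887 -0.1677  0.0829]
S pivtop [ 0.5181 -0.1353  0.05  ] [ 0.5215 -0.1362  0.0531]
top table z -0.0004
rim [ 0.7853 -0.1194  0.0683] 550
drumtop [0.5494 0.0599 0.0992] 1233 [0.08133716 0.09430268 0.00797115]
disc [ 0.5158 -0.1273  0.027 ] 2640
arm [0.5677 0.1348 0.0804] 358 [0.506 0.005 0.063] [0.592 0.194 0.098]
scene table z 0.0026
rim [ 0.7896 -0.1199  0.068 ] 522
drumtop [0.5559 0.056  0.1007] 630 [0.08410942 0.09659132 0.00797128]
disc [ 0.5258 -0.1262  0.0293] 1238
arm [0.5775 0.122  0.0811] 241 [0.513 0.004 0.06 ] [0.596 0.193 0.102]
```

The crops show the drum top centre at c1 (283,130) and the knob at (45,94). They also show the peg top at (733,226) and the bowl rim centre at c2 (272,256). The sizes check out: head to pivot 199 mm, peg radius 45 mm, rim radius 68–72 mm. The arm points at about 75.5° and has to reach about 142°. Before moving I'll check clearances and plan with IK.

```bash
cat >> h.py <<'E'
from scipy.spatial.transform import Rotation as Ro
H=np.array([.5505,.0621]); B=np.array([.7855,-.1192]); PV=np.array([.516,-.1335])
def quat(phi):
    c,s=np.cos(phi),np.sin(phi)
    return Ro.from_matrix([[c,s,0],[s,-c,0],[0,0,-1]]).as_quat()
def armpose(a,off,rad=.10,z=.080):  # a arm angle rad; off = TCP distance behind the rod line
    e=np.array([np.cos(a),np.sin(a)]); t=np.array([-e[1],e[0]])
    p=H+rad*e-off*t; return [*p,z],quat(a+np.pi/2)
def pegpose(a,off,z=.081):
    e=np.array([np.cos(a),np.sin(a)]); t=np.array([-e[1],e[0]])
    p=PV+.045*e-off*t; return [*p,z],quat(a+np.pi/2)
E
python3 - <<'E'
from h import *
from cell import r
top=dict(np.load("pics/top0.npz")); W=cloud(top)
print("basedisc",onz(top,*crop((292.5,150.5),3.8,(200,225)),.024).round(4))
P=W.reshape(-1,3);P=P[np.isfinite(P).all(1)]
q=P[(P[:,2]>.015)&(P[:,0]>.6)&(P[:,1]>.0)&(P[:,1]<.33)]
for lo,hi in [(0,.1),(.1,.15),(.15,.2),(.2,.33)]:
    k=q[(q[:,1]>lo)&(q[:,1]<=hi)]; print(lo,hi,k.min(0).round(3),k.max(0).round(3))
for a in np.radians([75.5,100,120,142.4]):
    print(r.inverse_kinematics(*armpose(a,.028 if a<1.4 else .018)))
for a in np.radians([-130,-90,-58]):
    print(r.inverse_kinematics(*pegpose(a,.03 if a<-2 else .017)))
print(np.degrees(np.arctan2(*(H-B)[::-1])))
E
```

```text
basedisc [0.5521 0.0628 0.024 ]
0 0.1 [0.6   0.019 0.015] [1.023 0.1   0.101]
0.1 0.15 [0.733 0.1   0.015] [1.023 0.15  0.1  ]
0.15 0.2 [0.673 0.15  0.015] [1.023 0.2   0.099]
0.2 0.33 [0.638 0.2   0.015] [1.023 0.311 0.047]
[ 1.72028867e-01  6.89108427e-01  1.57760407e+00 -4.44089210e-16
  8.74880161e-01 -1.14569472e+00]
[ 2.07865681e-01  6.22546850e-01  1.71022181e+00 -4.44089210e-16
  8.08823990e-01 -1.53746357e+00]
[ 2.10286835e-01  5.74618373e-01  1.80501869e+00 -4.44089210e-16
  7.61955591e-01 -1.88410827e+00]
[ 1.84644889e-01  5.23730231e-01  1.90488910e+00 -4.44089210e-16
  7.12973325e-01 -2.30070397e+00]
[-4.05615108e-01  5.03347325e-01  1.94061678e+00 -4.44089210e-16
  6.97628551e-01  1.86331292e+00]
[-4.31386213e-01  5.59871488e-01  1.83032500e+00 -4.44089210e-16
  7.51396165e-01  1.13941011e+00]
[-4.14976316e-01  5.94664718e-01  1.76187787e+00 -4.44089210e-16
  7.85050063e-01  5.97314650e-01]
142.35019584835337
```

```bash
python3 - <<'E'
from h import *
from cell import r, optics
r.set_gripper(0.0)
a0=np.radians(75.5)
p,q=armpose(a0,.032); r.move_to([p[0],p[1],.24],q); print("t",r.current_t())
r.move_linear([p[0],p[1],.12],vel=.2)
r.move_linear(p,vel=.1); print("t",r.current_t(),np.round(r.current_contact_force(),2))
im=optics.get_image("top"); cv2.imwrite("pics/top1.png",im["pixels"][:,:,::-1])
im=optics.get_image("scene"); cv2.imwrite("pics/sc1.png",im["pixels"][:,:,::-1])
a=cv2.resize(im["pixels"][150:300,240:460,::-1],None,fx=3.6,fy=3.6); cv2.imwrite("pics/sc1c.png",a)
E
```

```text
t 3.625
t 4.925 [0.05 0.09 0.12]
```

View pics/top1.png

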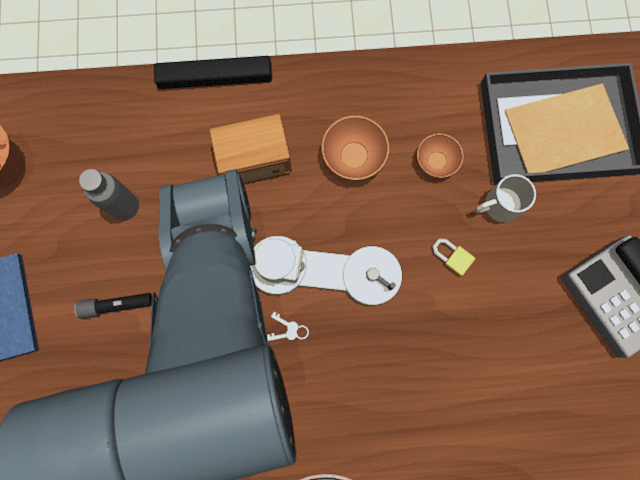

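View pics/sc1c.png

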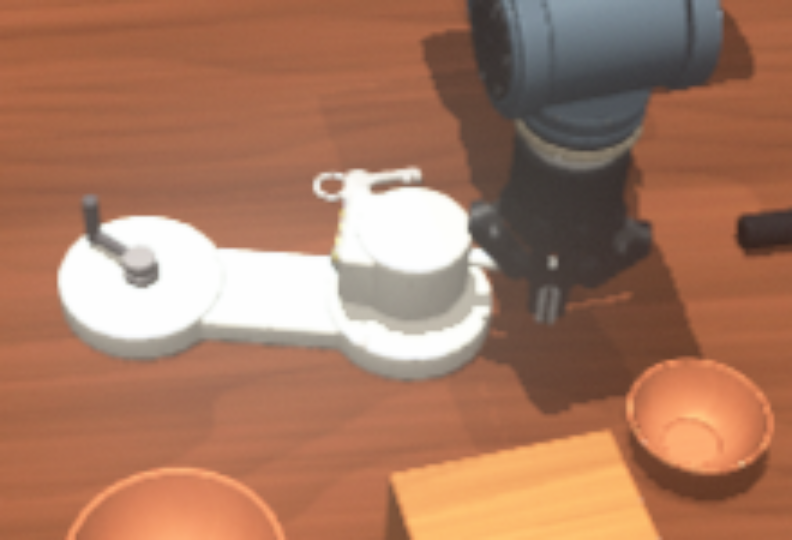

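Top view: the arm's wrist hides the finger, and nothing has moved. Scene crop: the shut fingertips at (547,305) are beyond the rod, in free space, but the gripper knuckle at (483,215) looks near the drum. I'll check its height in the depth image.

```bash
python3 - <<'E'
from h import *
from cell import r, optics
im=optics.get_image("scene"); W=cloud(im)
T=np.array(r.current_tool_pos()); R=Ro.from_quat(r.current_ee_rot()).as_matrix()
P=W.reshape(-1,3); P=P[np.isfinite(P).all(1)]
L=(P-T)@R
m=(np.abs(L[:,0])<.06)&(np.abs(L[:,1])<.09)&(L[:,2]<.03)&(L[:,2]>-.1)&(P[:,2]>.05)
L=L[m]
for z in np.arange(-.1,.03,.01):
    k=L[(L[:,2]>=z)&(L[:,2]<z+.01)]
    if len(k): print(round(.08-z,3),len(k),k.min(0).round(3),k.max(0).round(3))
E
```

```text
0.18 48 [-0.015 -0.041 -0.099] [ 0.006  0.042 -0.09 ]
0.17 121 [-0.022 -0.048 -0.09 ] [ 0.008  0.048 -0.08 ]
0.16 175 [-0.022 -0.061 -0.08 ] [ 0.014  0.061 -0.07 ]
0.15 139 [-0.021 -0.061 -0.07 ] [ 0.015  0.062 -0.06 ]
0.14 102 [-0.02  -0.054 -0.06 ] [ 0.012  0.055 -0.05 ]
0.13 85 [-0.02  -0.044 -0.05 ] [ 0.011  0.049 -0.04 ]
0.12 132 [-0.016 -0.038 -0.04 ] [ 0.013  0.038 -0.03 ]
0.11 174 [-0.016 -0.089 -0.03 ] [ 0.059  0.034 -0.02 ]
0.1 137 [-0.013 -0.09  -0.02 ] [ 0.059  0.02  -0.01 ]
0.09 80 [-0.015 -0.089 -0.01 ] [ 0.035  0.013 -0.   ]
0.08 86 [-0.013 -0.088  0.   ] [0.033 0.013 0.01 ]
0.07 46 [-0.012 -0.09   0.01 ] [0.028 0.011 0.019]
0.06 34 [-0.012 -0.089  0.02 ] [ 0.029 -0.057  0.03 ]
```

Below z = 0.11 the gripper stays within 34 mm of the tool axis, so it clears the drum. I'll push round in an arc, stopping short of the target, then look.

```bash
python3 - <<'E'
from h import *
from cell import r, optics
p,q=armpose(np.radians(75.5),.019); r.move_linear(p,q,vel=.06); print(np.round(r.current_contact_force(),2))
for d in [84,93,102,111,120,129,135]:
    p,q=armpose(np.radians(d),.019); r.move_linear(p,q,vel=.08); print(d,r.current_t(),np.round(r.current_contact_force(),2))
p,q=armpose(np.radians(135),.035); r.move_linear(p,q,vel=.1)
p[2]=.16; r.move_linear(p,vel=.2); print(r.current_t())
im=optics.get_image("top"); cv2.imwrite("pics/top2.png",im["pixels"][:,:,::-1]); np.savez("pics/top2.npz",**im)
im=optics.get_image("scene"); cv2.imwrite("pics/sc2.png",im["pixels"][:,:,::-1]); np.savez("pics/sc2.npz",**im)
a=cv2.resize(im["pixels"][150:300,240:460,::-1],None,fx=3.6,fy=3.6); cv2.imwrite("pics/sc2c.png",a)
E
```

```text
[ 0.07  0.   -0.19]
84 5.7833 [ 0.17 -0.48  0.39]
93 6.1333 [1.1  0.08 0.84]
102 6.4833 [ 0.87 -0.48 -0.3 ]
111 6.8333 [ 0.49  0.59 -0.42]
120 7.1833 [0.79 0.07 0.69]
129 7.5333 [0.2  0.16 0.59]
135 7.8167 [ 0.36 -0.23  0.5 ]
8.675
```

View pics/top2.png

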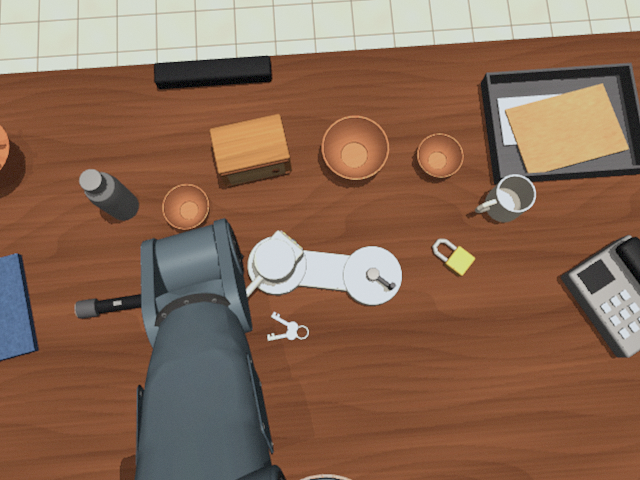

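View pics/sc2c.png

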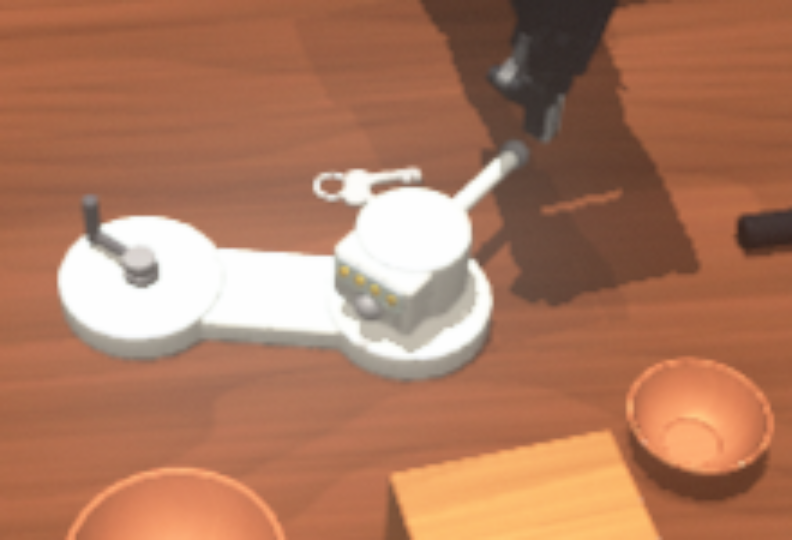

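The arm swung to about 135° with only slight force, and the lens now looks towards the bowl, somewhat to its left. I'll move the arm aside for a clean top view.

```bash
python3 - <<'E'
from h import *
from cell import r, optics
p=list(r.current_tool_pos()); p[2]=.25; r.move_linear(p,vel=.25)
q=np.array(r.current_q()); q[0]=-0.75; r.set_joints(q.tolist()); print(r.current_t())
im=optics.get_image("top"); cv2.imwrite("pics/top3.png",im["pixels"][:,:,::-1]); np.savez("pics/top3.npz",**im)
a=im["pixels"][:,:,::-1]
cv2.imwrite("pics/top3c.png",cv2.resize(a[225:325,215:345],None,fx=6,fy=6,interpolation=cv2.INTER_CUBIC))
E
```

```text
11.0667
```

View pics/top3c.png

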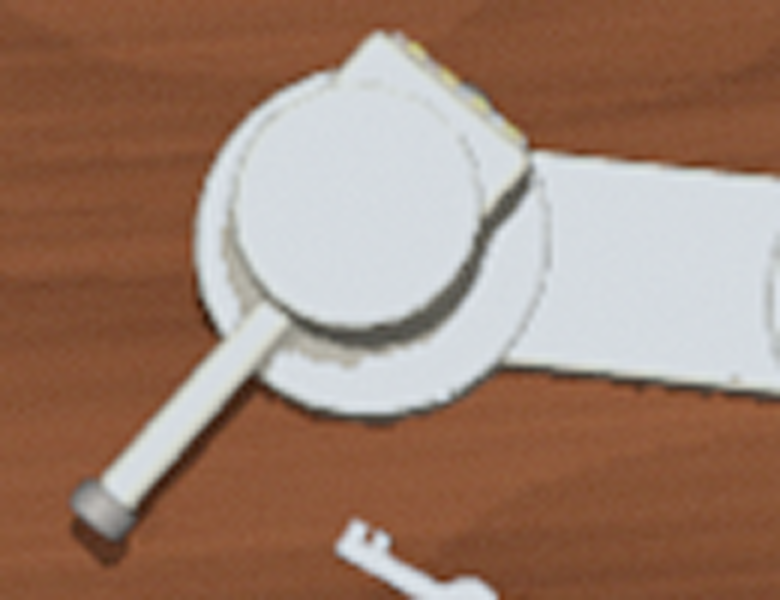

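```bash
python3 - <<'E'
from h import *
top=dict(np.load("pics/top3.npz"))
g=lambda p,z: onz(top,*crop(p,6,(215,225)),z)[:2]
d=lambda v: np.degrees(np.arctan2(v[1],v[0])).round(2)
Hc=g((358.5,205),.1); kn=g((104,509),.075); r2=g((120,494),.075); r1=g((268,322),.075)
f1=g((385,33),.1); f2=g((530,155),.1)
print("head",Hc,"knob r",np.linalg.norm(kn-Hc),"dir knob",d(kn-Hc),"rod",d(r2-r1),"lens face normal",d(f1-f2)-90, "->arm",d(f1-f2)+90)
print("target",d(Hc-B),"knob-bowl line offset of head mm", 1e3*np.cross(B-kn,Hc-kn)/np.linalg.norm(B-kn), d(kn-B))
E
```

```text
head [0.55067449 0.06161826] knob r 0.12844177920819289 dir knob 135.02 rod 136.11 lens face normal -44.46 ->arm 135.54
target 142.4 knob-bowl line offset of head mm -11.539014690311882 140.17<stdin>:8: DeprecationWarning: Arrays of 2-dimensional vectors are deprecated. Use arrays of 3-dimensional vectors instead. (deprecated in NumPy 2.0)
```

All the estimates put the arm at 135–136° (commanded 135), against a target of about 142.3°. I'll do the final trim push slowly.

```bash
python3 - <<'E'
from h import *
from cell import r, optics
a=np.radians(130); p,q=armpose(np.radians(133),.034)
r.move_to([p[0],p[1],.25],q); r.move_linear([p[0],p[1],.13],vel=.25); r.move_linear(p,vel=.1)
p,q=armpose(np.radians(134.5),.020); r.move_linear(p,q,vel=.06)
for dd in [138,140.5,141.8]:
    p,q=armpose(np.radians(dd),.019); r.move_linear(p,q,vel=.03); print(dd,r.current_t(),np.round(r.current_contact_force(),2),np.round(np.array(r.current_tool_pos())-p,4))
p,q=armpose(np.radians(141.8),.036); r.move_linear(p,q,vel=.08)
p[2]=.25; r.move_linear(p,vel=.25)
q=np.array(r.current_q()); q[0]=-0.75; r.set_joints(q.tolist()); print(r.current_t())
im=optics.get_image("top"); cv2.imwrite("pics/top4.png",im["pixels"][:,:,::-1]); np.savez("pics/top4.npz",**im)
b=im["pixels"][:,:,::-1]
cv2.imwrite("pics/top4c.png",cv2.resize(b[225:325,215:345],None,fx=6,fy=6,interpolation=cv2.INTER_CUBIC))
im=optics.get_image("scene"); cv2.imwrite("pics/sc4.png",im["pixels"][:,:,::-1]); np.savez("pics/sc4.npz",**im)
b=im["pixels"][:,:,::-1]
cv2.imwrite("pics/sc4c.png",cv2.resize(b[185:345,245:445],None,fx=3.7,fy=3.7,interpolation=cv2.INTER_CUBIC))
E
```

```text
138 15.0 [-0.07 -0.06  0.37] [0.0002 0.0001 0.0001]
140.5 15.3 [-0.29  0.78 -0.51] [ 0.0001  0.     -0.    ]
141.8 15.55 [ 0.21 -0.53  1.16] [ 0.0001  0.     -0.    ]
18.4917
```

View pics/top4c.png

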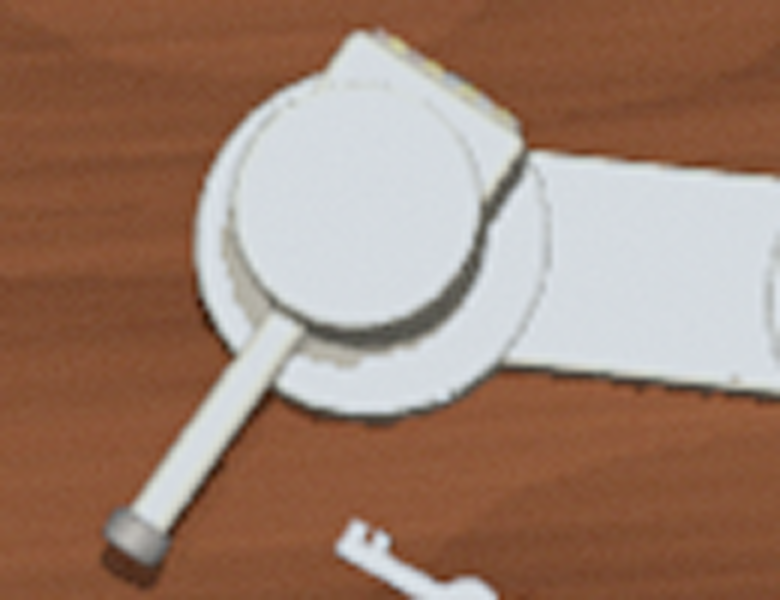

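View pics/sc4c.png

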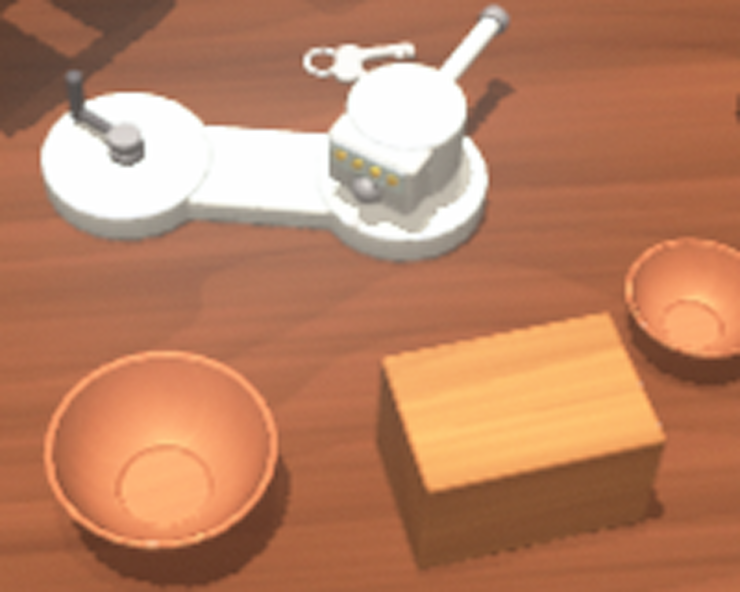

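```bash
python3 - <<'E'
from h import *
d=lambda v: np.degrees(np.arctan2(v[1],v[0])).round(2)
top=dict(np.load("pics/top4.npz")); sc=dict(np.load("pics/sc4.npz"))
g=lambda p,z: onz(top,*crop(p,6,(215,225)),z)[:2]
Hc=g((358.5,205),.1); kn=g((137,538),.075); r2=g((153,522),.075); r1=g((279,327),.075); f1=g((365,32),.1); f2=g((523,140),.1)
print("TOP head",Hc,"dir knob",d(kn-Hc),"rod",d(r2-r1),"lens face->arm",d(f1-f2)+90,"target",d(Hc-B))
# rim circle by projected edge points
for nm,im,e,s,o in [("T",top,[(69,250),(476,250),(272,62),(272,450)],6,(310,105)),("S",sc,[(45,449),(278,449),(161,353),(161,546)],3.7,(245,185))]:
    Q=np.array([onz(im,*crop(p,s,o),.055) for p in e]); print(nm,"rim",circ(Q).round(4))
    if nm=="S": Bs=circ(Q)[:2]
s=lambda p,z: onz(sc,*crop(p,3.7,(245,185)),z)[:2]
Q=np.array([[*s(p,.1)] for p in [(348,105),(468,105),(408,65),(408,146)]]); Hs=circ(Q); print("S head",Hs)
Hs=Hs[:2]; ks=s((494,17),.075); print("SC dir knob",d(ks-Hs),np.linalg.norm(ks-Hs),"rod",d(s((484,32),.075)-s((449,77),.075)),"target",d(Hs-Bs))
for nm,c in [("d0",np.load("pics/top0.npz"))]:
    pass
E
```

```text
TOP head [0.55067449 0.06161826] dir knob 141.52 rod 144.06 lens face->arm 141.23 target 142.4
T rim [ 0.7866 -0.1192  0.0721]
S rim [ 0.7882 -0.1205  0.0715]
S head [0.55381929 0.06217743 0.04007791]
SC dir knob 143.33 0.1338085303788928 rod 143.44 target 142.06
```

The top crop shows the knob at (137,538) and the lens face at (365,32)–(523,140). The rough angles spread over 141–144° against a target of 142.2°, so I'll fit the rod, drum and rim edges at sub-pixel level.

```bash
cat > fit.py <<'E'
from h import *
import sys
from scipy.ndimage import map_coordinates
d=lambda v: np.degrees(np.arctan2(v[1],v[0]))
def proj(im,P):
    T=im["camera_from_world"]; c=P@T[:3,:3].T+T[:3,3]
    return im["fx"]*c[:,0]/c[:,2]+im["cx"], im["fy"]*c[:,1]/c[:,2]+im["cy"]
def sample(im,P,ch):
    u,v=proj(im,P); return map_coordinates(im["pixels"][:,:,ch].astype(float),[v,u],order=1)
def rod(im,Hc,a,z=.075):
    e=np.array([np.cos(a),np.sin(a),0]); t=np.array([-e[1],e[0],0]); s=np.linspace(-.02,.02,161); out=[]
    for rr in np.arange(.072,.119,.002):
        P=np.array([*Hc,z])+rr*e+s[:,None]*t
        y=sample(im,P,2); th=(y.max()+np.median(y))/2 if 0 else 130
        i=np.where(y>th)[0]
        if len(i)<5: continue
        # contiguous run around max
        out.append((rr,(s[i[0]]+s[i[-1]])/2,s[i[-1]]-s[i[0]]))
    o=np.array(out); k=np.abs(o[:,2]-np.median(o[:,2]))<.003; o=o[k]
    m,b=np.polyfit(o[:,0],o[:,1],1); return np.degrees(np.arctan(m)+a),b,np.median(o[:,2]),o[:,1].mean(),o[:,0].mean(),len(o)
def radial(im,c,z,r0,w=.008,skip=None,ch=2):
    # strongest edge on rays around c -> circle fit
    s=np.linspace(r0-w,r0+w,81); pts=[]
    for th in np.radians(np.arange(0,360,4)):
        if skip and skip(np.degrees(th)): continue
        e=np.array([np.cos(th),np.sin(th),0]); y=sample(im,np.array([*c,z])+s[:,None]*e,ch)
        g=np.abs(np.gradient(cv2.GaussianBlur(y[None],(0,0),4)[0])); j=g.argmax()
        if 3<j<77: pts.append((np.array([*c,z])+s[j]*e)[:2])
    return circ(np.array(pts)),len(pts)
E
python3 - <<'E'
from fit import *
for n in ["top","sc"]:
    im=dict(np.load(f"pics/{n}4.npz"))
    H0=np.array([.5507,.0618]) if n=="top" else np.array([.5538,.0622])
    B0=np.array([.786,-.1192]) if n=="top" else np.array([.7885,-.1203])
    arm=142; 
    x,k=radial(im,H0,.1,.042,skip=lambda t:min(abs(t-322),abs(t-322+360))<62); print(n,"drum",x.round(4),k)
    b,kb=radial(im,B0,.055,.0715); print("rim",b.round(4),kb)
    R=rod(im,x[:2],np.radians(142)); print("rod angle %.2f off %.4f w %.4f meanoff %.4f at %.3f n%d"%R)
    ang=142+np.degrees(R[3]/R[4]); print("rod dir from drum centre",round(ang,2),"target",d(x[:2]-b[:2]).round(2))
E
```

```text
top drum [0.5549 0.0618 0.0439] 60
rim [ 0.7844 -0.119   0.0703] 90
rod angle 142.22 off 0.0005 w 0.0138 meanoff 0.0009 at 0.095 n24
rod dir from drum centre 142.53 target 141.77
sc drum [0.5539 0.0614 0.0416] 60
rim [ 0.7877 -0.1196  0.0712] 90
rod angle 142.08 off 0.0020 w 0.0168 meanoff 0.0021 at 0.095 n24
rod dir from drum centre 143.28 target 142.25
```

The direct rod fits give 142.2° (top) and 142.1° (scene), against bowl targets of 141.8–142.4°, so the light is aimed to within about 0.5°. Next is the switch: I'll push the peg in an arc while watching the force.

```bash
python3 - <<'E'
from h import *
from cell import r, optics
p,q=pegpose(np.radians(-130),.034)
r.move_to([p[0],p[1],.25],q); print(r.current_t())
r.move_linear([p[0],p[1],.13],vel=.25); r.move_linear(p,vel=.08); print("down",r.current_t(),np.round(r.current_contact_force(),2))
p,q=pegpose(np.radians(-130),.019); r.move_linear(p,q,vel=.06)
for dd in [-122,-114,-106,-98,-90,-82,-74,-68]:
    p,q=pegpose(np.radians(dd),.018); r.move_linear(p,q,vel=.05)
    f=np.array(r.current_contact_force()); print(dd,r.current_t(),f.round(2))
    if np.linalg.norm(f[:2])>6: break
for name in ["scene","wrist"]:
    im=optics.get_image(name); b=im["pixels"][:,:,::-1]
    if name=="scene": b=cv2.resize(b[170:280,200:400],None,fx=4,fy=4,interpolation=cv2.INTER_CUBIC)
    cv2.imwrite(f"pics/{name}5.png",b)
E
```

```text
22.0333
down 23.425 [ 0.18 -0.3  -0.3 ]
-122 24.1333 [ 0.21 -0.22  0.25]
-114 24.425 [-0.18 -0.32 -0.1 ]
-106 24.7167 [ 0.02  0.62 -0.45]
-98 25.0083 [-0.24  0.47 -0.42]
-90 25.3 [ 0.61  0.07 -0.06]
-82 25.5917 [ 0.8  -0.22  0.01]
-74 25.8833 [-0.39 -0.69 -0.29]
-68 26.1417 [ 0.47 -0.27 -0.16]
```

View pics/scene5.png

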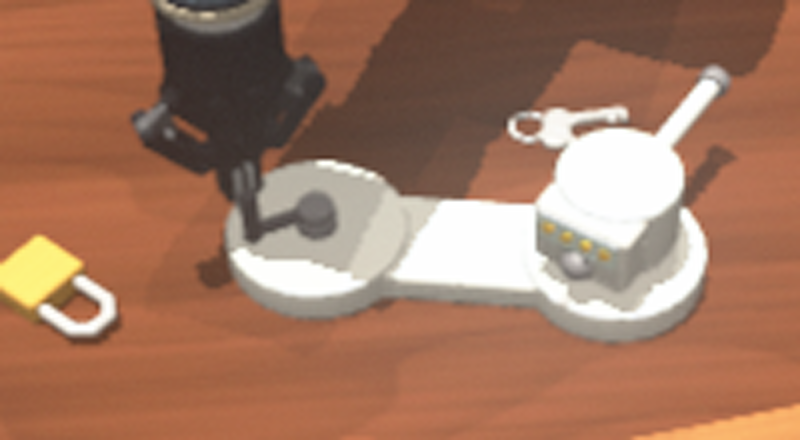

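View pics/wrist5.png

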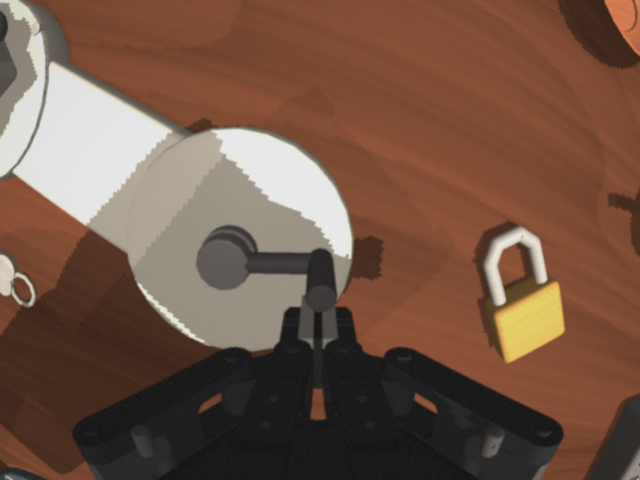

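The wrist view shows the peg at (320,290), centred on the fingers, with the lever well round. I'll go on in small steps until the force shows the stop.

```bash
python3 - <<'E'
from h import *
from cell import r, optics
for dd in np.arange(-66.5,-48,1.0):
    p,q=pegpose(np.radians(dd),.018); r.move_linear(p,q,vel=.03)
    F=np.mean([r.current_contact_force() for _ in range(3)],0); a=np.radians(dd)
    ft=F[:2]@np.array([-np.sin(a),np.cos(a)])
    print(round(dd,1),r.current_t(),F.round(2),"tangential",ft.round(2))
    if ft<-8: break
print(r.current_t())
im=optics.get_image("wrist"); cv2.imwrite("pics/wrist6.png",im["pixels"][:,:,::-1])
E
```

```text
-66.5 26.4917 [-0.67  0.98 -0.02] tangential -0.23
-65.5 26.7417 [-0.79  0.56 -0.1 ] tangential -0.49
-64.5 26.9917 [-1.06  1.04 -0.24] tangential -0.51
-63.5 27.2417 [-1.78 -0.23  0.9 ] tangential -1.69
-62.5 27.4917 [-5.84 -2.92  1.97] tangential -6.53
-61.5 27.7417 [-9.1  -4.76  3.75] tangential -10.27
27.7417
```

View pics/wrist6.png

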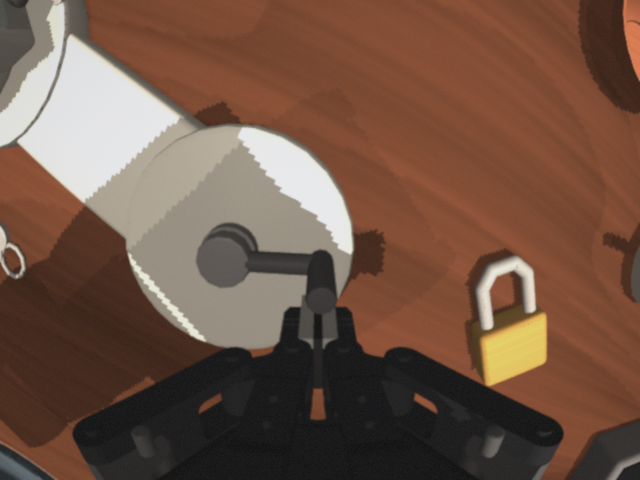

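The force climbs to 10 N at the peg, so the lever is at its stop, as expected near −59° to −62°. I'll back off, lift, move clear and check everything.

```bash
python3 - <<'E'
from fit import *
from cell import r, optics
p,q=pegpose(np.radians(-61.5),.040); r.move_linear(p,q,vel=.08)
p[2]=.25; r.move_linear(p,vel=.25)
q=np.array(r.current_q()); q[0]=-1.2; r.set_joints(q.tolist()); print(r.current_t())
im=optics.get_image("top"); cv2.imwrite("pics/top7.png",im["pixels"][:,:,::-1]); np.savez("pics/top7.npz",**im)
cv2.imwrite("pics/top7c.png",cv2.resize(im["pixels"][225:325,215:410,::-1],None,fx=4,fy=4,interpolation=cv2.INTER_CUBIC))
R=rod(im,np.array([.5509,.0620]),np.radians(142)); print("top rod angle %.2f off %.4f w %.4f meanoff %.4f at %.3f n%d"%R)
b,kb=radial(im,np.array([.786,-.1192]),.055,.0715); print("rim",b.round(4))
im=optics.get_image("scene"); cv2.imwrite("pics/sc7.png",im["pixels"][:,:,::-1]); np.savez("pics/sc7.npz",**im)
R=rod(im,np.array([.5539,.0614]),np.radians(142)); print("sc rod angle %.2f off %.4f w %.4f meanoff %.4f at %.3f n%d"%R)
print(np.round(r.current_contact_force(),2))
a=cv2.imread("pics/top0.png").astype(int); c=cv2.imread("pics/top7.png").astype(int)
dd=(np.abs(a-c).max(2)>50).astype(np.uint8)*255; cv2.imwrite("pics/diff7.png",dd)
E
```

```text
30.5
top rod angle 142.06 off -0.0015 w 0.0138 meanoff -0.0014 at 0.095 n24
rim [ 0.7843 -0.1187  0.0702]
sc rod angle 142.11 off 0.0019 w 0.0168 meanoff 0.0021 at 0.095 n24
[-0.27  0.14  0.84]
```

View pics/top7c.png

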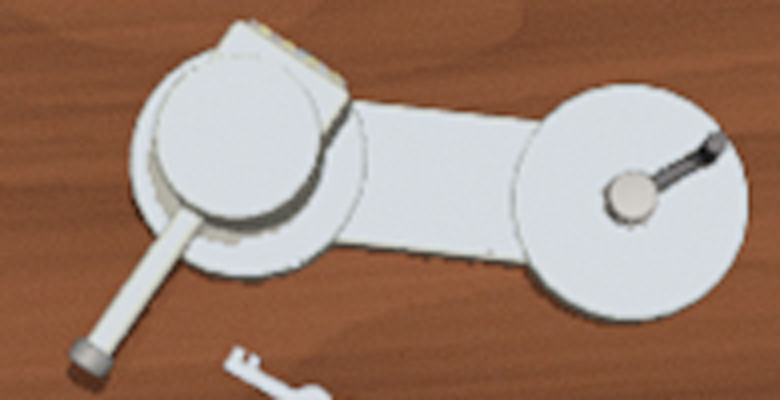

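View pics/diff7.png

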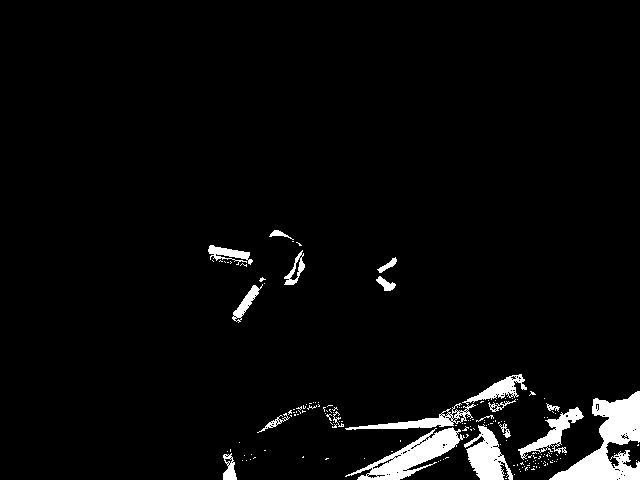

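View pics/sc7.png

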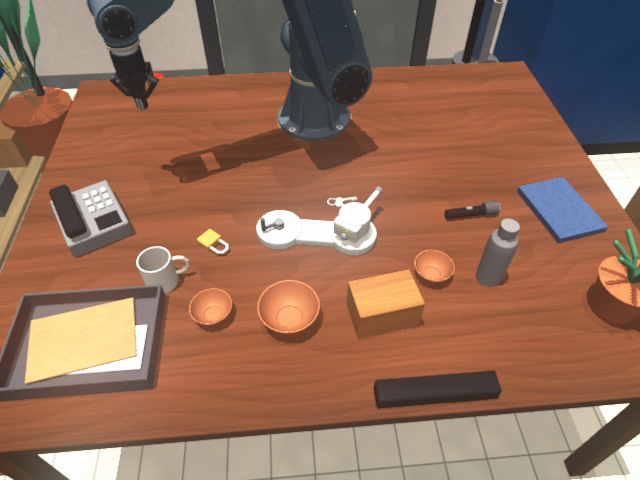

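The top crop shows the arm aimed and the lever at the far side. The difference picture shows that only the head, its arm, the lever and the robot changed. One last check on the lever's angle before handing in.

```bash
python3 - <<'E'
from fit import *
from cell import r
t=dict(np.load("pics/top7.npz"))
pv=onz(t,*crop((632,197),4,(215,225)),.05)[:2]; pg=onz(t,*crop((715,142),4,(215,225)),.08)[:2]
p0=onz(t,392.5,284.1,.08)[:2]
print(pv,pg,d(pg-pv),d(p0-pv),np.linalg.norm(pg-pv),"travel rad",np.radians(d(pg-pv)-d(p0-pv)))
E
```

```text
[ 0.51404642 -0.13297883] [ 0.5345451  -0.17380014] -63.33620259215127 -128.2840940331383 0.045679045851165216 travel rad 1.1335545478730682
```

The picture gives a travel of only 1.13 rad against 1.25. I'll measure the peg more closely in both cameras before trusting that it is at the stop.

```bash
python3 - <<'E'
import cv2,numpy as np
a=cv2.imread("pics/top0.png"); b=cv2.imread("pics/top7.png"); c=cv2.imread("pics/scene0.png"); d=cv2.imread("pics/sc7.png")
f=lambda x,u,v,w=36,h=27: cv2.resize(x[v:v+h,u:u+w],None,fx=11,fy=11,interpolation=cv2.INTER_NEAREST)
cv2.imwrite("pics/z.png",np.vstack([np.hstack([f(a,366,264),f(b,366,256)]),np.hstack([f(c,256,202),f(d,256,210)])]))
E
```

```text
(no output)
```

View pics/z.png

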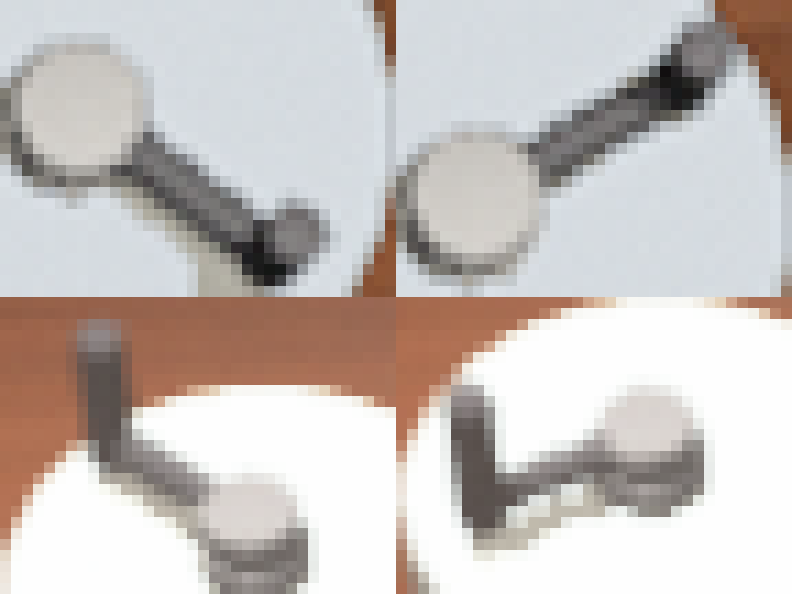

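```bash
python3 - <<'E'
from fit import *
t=dict(np.load("pics/top7.npz")); s=dict(np.load("pics/sc7.npz"))
for n,im,a,b,k in [("top",t,(392.68,284.86),(393.59,259.6),(372.5,273.0)),("sc",s,(264.5,204.95),(262.05,218.7),(278.4,220.95))]:
    p0=onz(im,*a,.08)[:2]; p1=onz(im,*b,.08)[:2]; c=np.linalg.norm(p1-p0)
    print(n,p0,p1,"chord",c,"travel",2*np.arcsin(min(1,c/.09)))
    for z in (.05,.052,.055):
        pv=onz(im,*k,z)[:2]; print("  pv",pv.round(4),d(p0-pv).round(1),d(p1-pv).round(1),"travel",np.radians(d(p1-pv)-d(p0-pv)).round(3),np.linalg.norm(p0-pv).round(4),np.linalg.norm(p1-pv).round(4))
W=cloud(t); print("knob top z",W[273,372], W[272,373])
E
```

```text
top [ 0.48527286 -0.16770659] [ 0.5355716  -0.17432889] chord 0.05073280457762482 travel 1.1977117783645903
  pv [ 0.5159 -0.1329] -131.3 -64.6 travel 1.165 0.0463 0.0459
  pv [ 0.5156 -0.1327] -130.9 -64.4 travel 1.161 0.0463 0.0462
  pv [ 0.5152 -0.1324] -130.2 -64.0 travel 1.156 0.0463 0.0466
sc [ 0.48548594 -0.16917937] [ 0.53489785 -0.17612057] chord 0.0498970622429327 travel 1.1753120753895718
  pv [ 0.5185 -0.1353] -134.2 -68.2 travel 1.153 0.0473 0.044
  pv [ 0.5204 -0.1352] -135.8 -70.5 travel 1.139 0.0487 0.0434
  pv [ 0.5232 -0.1351] -137.9 -74.0 travel 1.114 0.0508 0.0427
knob top z [ 0.51606318 -0.13196061  0.04902868] [ 0.51810536 -0.13426998  0.04805931]
```

The careful pixel readings give 1.16–1.20 rad, so 0.05–0.09 rad is in doubt. There is time to press the peg again, somewhat harder but still gently, logging where the TCP really stops.

```bash
python3 - <<'E'
from h import *
from cell import r, optics
p,q=pegpose(np.radians(-72),.030)
r.move_to([p[0],p[1],.25],q); r.move_linear([p[0],p[1],.13],vel=.25); r.move_linear(p,vel=.1); print("down",r.current_t())
p,q=pegpose(np.radians(-67),.0185); r.move_linear(p,q,vel=.06)
for dd in np.arange(-66,-50,1.0):
    p,q=pegpose(np.radians(dd),.018); r.move_linear(p,q,vel=.03); r.sleep(.05)
    F=np.mean([r.current_contact_force() for _ in range(3)],0); a=np.radians(dd); t=np.array([-np.sin(a),np.cos(a)])
    ft=F[:2]@t; e=(np.array(r.current_tool_pos())-p)[:2]
    print(round(dd,1),round(r.current_t(),2),F.round(2),"tang",ft.round(2),"lag mm",(1e3*e@t).round(2),"radial",(1e3*e@np.array([t[1],-t[0]])).round(2))
    if ft<-17: break
r.sleep(.3); F=np.array(r.current_contact_force()); print(F.round(2))
im=optics.get_image("scene"); b=im["pixels"][:,:,::-1]; cv2.imwrite("pics/sc8c.png",cv2.resize(b[170:280,200:400],None,fx=4,fy=4,interpolation=cv2.INTER_CUBIC))
im=optics.get_image("wrist"); cv2.imwrite("pics/wrist8.png",im["pixels"][:,:,::-1])
E
```

```text
down 33.35
-66.0 34.06 [ 0.05  0.23 -0.85] tang 0.14 lag mm -0.17 radial -0.01
-65.0 34.36 [-0.01  0.21 -0.61] tang 0.08 lag mm -0.03 radial -0.0
-64.0 34.66 [0.52 1.5  0.25] tang 1.12 lag mm -0.02 radial 0.0
-63.0 34.96 [-4.18 -1.89  1.54] tang -4.59 lag mm -0.34 radial -0.1
-62.0 35.26 [-7.43 -4.39  2.35] tang -8.62 lag mm -0.86 radial -0.18
-61.0 35.56 [-11.31  -6.43   6.22] tang -13.01 lag mm -1.44 radial -0.31
-60.0 35.86 [-15.12  -8.93   7.46] tang -17.57 lag mm -2.03 radial -0.43
[-15.79  -8.37   6.82]
```

View pics/sc8c.png

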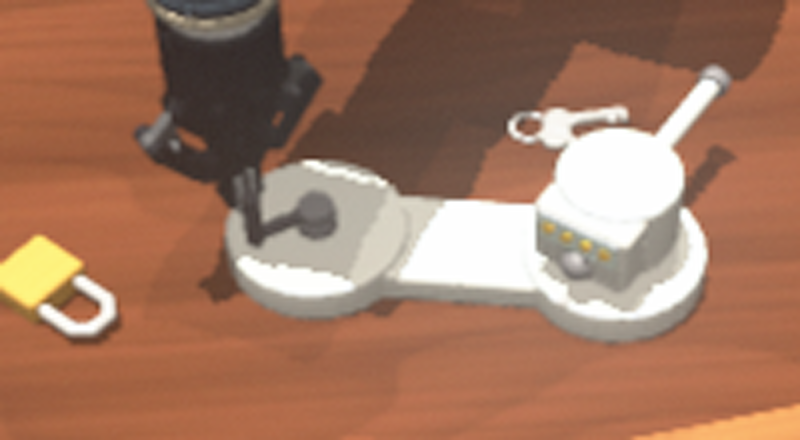

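View pics/wrist8.png

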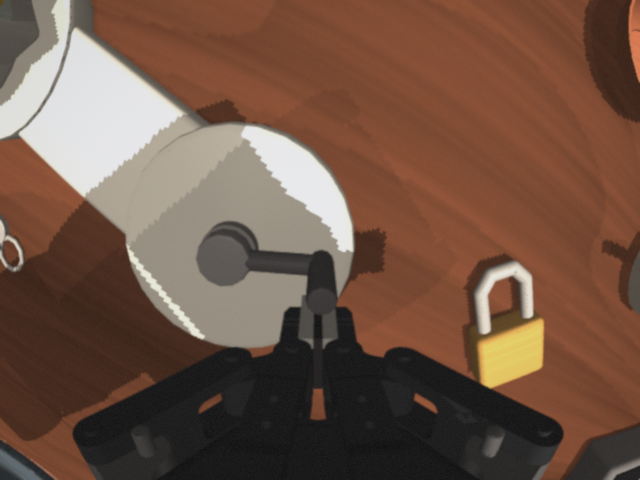

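From contact on, each further 0.8 mm of command only adds about 0.6 mm of lag. The finger is therefore blocked at the place where it stopped before: the lever is at its hard stop. The scene view shows nothing else touching. I'll back off, move clear, check once more and hand in.

```bash
python3 - <<'E'
from fit import *
from cell import r, optics
p,q=pegpose(np.radians(-61.5),.040); r.move_linear(p,q,vel=.08)
p[2]=.25; r.move_linear(p,vel=.25)
q=np.array(r.current_q()); q[0]=-1.2; r.set_joints(q.tolist()); print(r.current_t())
im=optics.get_image("top"); cv2.imwrite("pics/top9.png",im["pixels"][:,:,::-1])
R=rod(im,np.array([.5509,.0620]),np.radians(142)); print("rod %.2f off %.4f"%R[:2])
c=cv2.imread("pics/top7.png").astype(int); dd=np.abs(im["pixels"][:,:,::-1].astype(int)-c).max(2)>40
print("changed px vs top7 above row 370:",dd[:370].sum(),np.argwhere(dd[:370])[:8].tolist())
cv2.imwrite("pics/top9c.png",cv2.resize(im["pixels"][225:325,215:410,::-1],None,fx=4,fy=4,interpolation=cv2.INTER_CUBIC))
E
```

```text
38.9833
rod 142.03 off -0.0014
changed px vs top7 above row 370: 0 []
```

View pics/top9c.png

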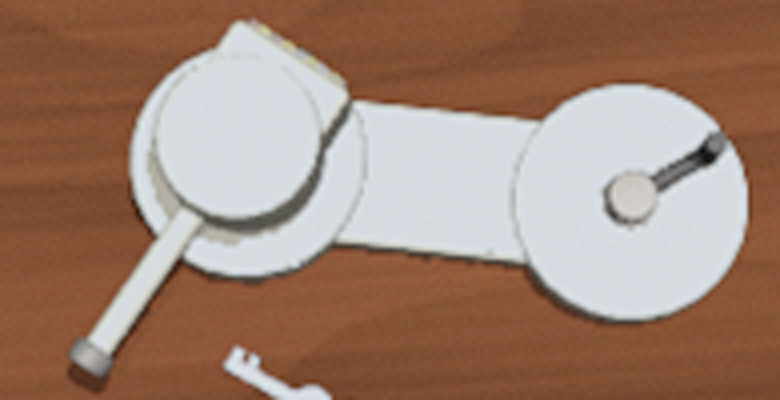

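Nothing changed between the two presses: the lever, with its peg at crop (714,145), is in the same place, and the rod still reads 142.0°. Handing in.

```bash
python3 -c "
from cell import r
r.hand_in(); print(r.current_t())"
```

```text
the job is handed in; nothing more can be done
the job is handed in; nothing more can be done
```

The lamp now points at the large copper bowl, and the switch lever is turned on as far as it goes. I handed the job in at about 39 s of the 61 s allowed, with the arm clear of everything. I used only the shut fingertips. I pushed the aiming arm counter-clockwise in two stages, about 1 N at most, then swung the switch peg round to its stop.

- **Aim:** direct fits to the aiming arm give 142.0–142.2° in both cameras, against 141.8–142.4° needed for the bowl. Estimates that go through the head's centre scatter more, 141.2–143.3°, because the drum's outline was hard to fit.
- **Switch:** pixel readings put the lever's travel at 1.13–1.20 rad instead of the stated 1.25, so this check disagreed. I pressed again to about 18 N: the finger was blocked at the same place and the lever did not move, so I take it to be at its stop.
- **Everything else:** comparing top views from before and after shows only the lamp head and arm, the lever and the robot changed. The bowl and the other objects are where they were.

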